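Line clearance at the trimming station

TASK

Clear the trimming station for the next batch: hold the scraper block by its handle, press its blade onto the grey plate until the sprung plate just gives, without forcing it down to its stop, and wipe all five steel chips off into the catch trough, without touching the chips with the fingers. Then stand the scraper back on its rest pad, upright and lengthways as it was, and last turn the counter's reset knob counter-clockwise all the way back to its zero stop. Leave everything else where it stands.

Things in the scene. Friction and masses are not known exactly. Their poses are not given: they have to be found in the camera images.
- station: fixed trimming station on levelling feet (height differs by up to 10 mm). From its y = +110 to -90 mm the level grey sprung plate, top 40 mm above the origin, 182 mm wide (x), with a lip 6 mm wide, 6 mm high along each x side (inner faces at x = +-85 mm), none at the y ends; from y = -90 to -190 mm the sunk catch trough. Origin on the plate's middle line, 10 mm from its centre towards the trough
- plate (a point): centre of the plate's top face (200 mm along y, 170 mm along x between the lips); same axes as the station; the sweep to the trough goes along -y
- sprung_plate (a joint): how far the whole plate is pressed down, m: 0 at rest, 0.008 at its bottom stop. It floats level on springs: starts to give at about 3 N and then gives 1 mm for every 3 N (6 mm at about 21 N)
- trough (a point): centre of the trough's inner floor, 30 mm below the plate's top; inside 170 mm (x) by 94 mm (y), outer walls 22 mm high above this floor, open towards the plate at its top; same axes as the station
- scraper: scraper block standing on its blade: grey blade bar 120 mm (its x) by 24 mm (its y) by 20 mm high with square lower edges, and centred on top of it a black upright handle 70 mm (x) by 22 mm (y), from 20 to 70 mm height, about 0.25 kg. Origin in the centre of the blade's underside, z up
- pad: flat black rubber rest pad of the scraper, fixed, 160 mm (its x) by 70 mm (its y), 6 mm thick; origin under its centre, its top at 6 mm. The scraper stands lengthways along its x
- reset_knob (a joint): turn of the counter's reset knob, rad: 0 at its zero stop, where the white mark on the knob's bar points to the tick on the housing (-x of the counter); grows clockwise seen from above, up to 3.0; reset is counter-clockwise. Stiff friction of 0.05 N m, stays where it is left
- reset_knob_grip (a point): on the knob's vertical axis at the height to grip, 87 mm above the table; the knob is a disc 44 mm across with an upright bar on it, 42 mm long (this point's x), 14 mm wide (its y), 30 mm high, its top 7 mm above this point; the point turns with the knob
- counter: white stroke counter, fixed, 110 mm (x) by 90 mm (y) by 50 mm high, the knob on top of its middle; origin under its centre
- chip0: loose trim chip of bare steel, 3 mm thick, round, 26 mm across; lies flat on the plate; origin under its centre
- chip1: loose trim chip of bare steel, 3 mm thick, 24 x 20 mm; lies flat on the plate; origin under its centre
- chip2: loose trim chip of bare steel, 3 mm thick, 30 x 18 mm; lies flat on the plate; origin under its centre
- chip3: loose trim chip of bare steel, 3 mm thick, round, 26 mm across; lies flat on the plate; origin under its centre
- chip4: loose trim chip of bare steel, 3 mm thick, 24 x 20 mm; lies flat on the plate; origin under its centre
- jar: bystander: glass jar with lid, 48 mm across, 75 mm high; origin under its centre
- beaker: bystander: open steel cup, 70 mm across, 90 mm high; origin under its centre
- clamp_ring: bystander: steel ring lying flat, 64 mm across, 16 mm high; origin under its centre
- tray: bystander: white open tray, 60 x 100 x 30 mm; origin under its centre
- spray: bystander: white plastic bottle, 68 mm across, 170 mm high; origin under its centre
- end_cap: bystander: flat steel disc, 60 mm across, 18 mm high; origin under its centre
- driver: bystander: screwdriver with grey handle lying along its own x, 200 mm long; origin under its middle

How it is judged (in metres and radians):
On the way, in this order (a step that is already met when the one before it is completed fails the run):
1. the held scraper's blade bears on the plate until it gives 0.7 mm (value of joint sprung_plate above 0.0007 m and contact force between scraper and station above 0.5 N and contact force between the fingers and scraper above 2 N), for 0.2 s.
2. all five chips are in the trough (x of chip0 in the frame of trough between -0.086 and 0.086 m and y of chip0 in the frame of trough between -0.048 and 0.047 m and z of each of chip0, chip1, chip2, chip3, chip4 in the frame of trough below 0.026 m and x of chip1 in the frame of trough between -0.086 and 0.086 m and y of chip1 in the frame of trough between -0.048 and 0.047 m and x of chip2 in the frame of trough between -0.086 and 0.086 m and y of chip2 in the frame of trough between -0.048 and 0.047 m and x of chip3 in the frame of trough between -0.086 and 0.086 m and y of chip3 in the frame of trough between -0.048 and 0.047 m and x of chip4 in the frame of trough between -0.086 and 0.086 m and y of chip4 in the frame of trough between -0.048 and 0.047 m), for 0.2 s.
3. the scraper stands on its pad again (x of scraper in the frame of pad between -0.03 and 0.03 m and y of scraper in the frame of pad between -0.02 and 0.02 m and angle between scraper's own z axis and vertical below 0.1 rad and z of scraper in the frame of pad between 0.003 and 0.01 m), for 0.2 s.
4. the reset knob is at its zero stop (value of joint reset_knob below 0.06 rad), for 0.2 s.
At the end, for the whole second after the job is handed in: All five chips rest in the trough, below the plate's top; the scraper stands released on its pad (centre within 30 mm lengthways, 20 mm crossways, upright within 0.1 rad, length within 0.3 rad of the pad's); the reset knob is within 0.06 rad of zero; nothing moves (all of step 2 and all of step 3 and linear speed of each of chip0, chip1, chip2, chip3, chip4, scraper below 0.02 m/s and angle between the x axis of scraper and the x axis of pad, either way round below 0.3 rad and contact force between the fingers and scraper below 0.1 N and value of joint reset_knob below 0.06 rad); the robot touches nothing.
It fails at once if a chip is touched by the fingers (contact force between the fingers and chip0 above 0.5 N or contact force between the fingers and chip1 above 0.5 N or contact force between the fingers and chip2 above 0.5 N or contact force between the fingers and chip3 above 0.5 N or contact force between the fingers and chip4 above 0.5 N).
It fails at once if the sprung plate is forced down by more than 6.5 mm (value of joint sprung_plate above 0.0065 m).
It fails at once if a bystander is displaced by more than 20 mm (distance of any of jar, beaker, clamp_ring, tray, spray, end_cap, driver from where it was at the start of the episode above 0.02 m).
It also fails if it takes over 72 s, if anything falls off the work surface, if the arm or the gripper's body presses on something with over 40 N, if the wrist force passes 120 N, or if a joint passes its speed limit or range.

ROBOT

A 6-joint arm with a two-finger parallel gripper is mounted at the origin on the work surface. World frame = base frame: x ahead of the robot, y to its left, z up, the work surface at z = 0. Lengths are in mm, angles in degrees, forces in N, time in s.
With the tool pointing down it reaches from about 350 to 875 mm from the base axis. Payload 4.2 kg.
Tool frame: the origin (TCP) lies at the very end of the fingers, on their centre line; the grasp point (between the pads) lies 19 mm behind it (env.hold_point_z is the distance from the TCP to the grasp point, in mm); z points along the fingers, y is the line along which they close (so a half turn about z gives the same grasp; the last joint's range is limited). The gripper opens to 87 mm and grips with 3 to 60 N. Pads are 19 mm wide; open, the fingers measure 117 mm over their backs; the gripper's body (75 mm by 190 mm) begins 51 mm behind the grasp point.
Start: joints at [-62.074, 22.042, 0.453, 0, -68.411, -14.817], TCP at [141.773, -608.687, 222.55] pointing down, gripper open.
Joint ranges: [-179.83, 179.83], [-69.29, 118.12], [-61.27, 80.66], [-181.25, 117.63], [-171.15, -9.14], [-177.46, 177.46]. Speed limits (degrees/s): [159.86, 159.86, 180, 180, 180, 180].

INTERFACE

Orientations are given as a 3x3 rotation matrix whose columns are the frame's x, y, z axes.
In Python, from cell import env, eyes, finish_job, finder gives the robot as it stands.
- The arm moves only by the tool move_arm, never from a script. Its argument "steps" is one flat list of numbers, 6 for each row, row after row: the shift along the tool's x, y, z in mm, then the turn, a rotation vector about the tool's x, y, z in rad. In form: [tx, ty, tz, wx, wy, wz, tx, ty, tz, wx, wy, wz, ...]. A call has 1 to 10 rows; each row is the pose to reach, as a shift and turn from the pose commanded when the call began, along the tool's axes at that moment; what a row does not reach only later rows make up. A row lasts 1/8 s, in which the tool goes at most 62.5 mm and 10.7 degrees, less where a joint would pass 70% of its speed; a pose out of reach is approached as far as the arm can. A call with a gripper value outside its range is refused whole. "grip" is the opening, from 0 (shut) to 1 (fully open), set as the call begins (left out, the last holds). The fingers move at their own pace and stop on an object; the grip force is fixed at half the most. Time passes only in rows, so rows that repeat a pose let the fingers close. It gives the time, the measured TCP pose, the force, the opening and the grip force at its end, in the units of the state.
- env.get_obs(): the state, without advancing time (a new reading comes with each control period).
- eyes.camera(name): name is "side" or "top"; returns a dict with "image" (400x640x3 uint8, red, green, blue), "intrinsics" (3x3 intrinsics, pixels), "world_to_cam" (4x4, takes a point from world to camera coordinates). Camera axes: x right, y down, z forward; pixel columns grow to the right and rows downward; lengths in mm; the calibration is good to about 2 mm. A picture is of the moment at which its call begins. There is no depth.
- finish_job(): hands the job in; it is judged then, once.
Trained networks look in a picture, given as the dict that the camera call returned (one of the last four; its "shot" number tells which), for a name from the list of things; names that differ only in an ending like _2 or _b are one class to them, and where a whole thing is asked for, a point or a joint stands for the part that bears it (a point fixed in the world has none). Each returns a list of dicts, best first, with "conf" (0 to 1); they miss things now and then, are a little off and sometimes report something else, mostly with a low value. They report only what shows in the picture. A call takes as long as a camera call.
- finder.look_for(picture, query): "at" ([x, y, z] in mm, in the coordinates of the camera as it stood for that picture, good to about 4 mm: the middle of the surface that is visible of it).
- finder.place_of(picture, query): "at" ([x, y, z] in mm, in the coordinates of the camera as it stood for that picture, good to about 4 mm: a listed point, or the origin of a listed thing).
The state is a dict: "clock": time; "joints": joint angles; "joint_vel": joint speeds; "joint_efforts": joint torques, N m; "position": TCP position; "ee_rot": TCP orientation; "wrist_force": force on the tool from outside, world axes, zero at the start; "ft_torque": the same for the moment, N m; "gripper_width": opening from 0.0 (shut) to 1.0 (fully open); "grip_force": force on a finger pad.
Only numpy, scipy, OpenCV 4.12 (cv2) and the standard library are available. Lean on these libraries where they do the work, as an engineer would, in place of code of your own. Each camera call takes 0.05 s, during which the arm holds its last target. There are 200 camera calls.

## Working session

There is one attempt and no reset: what is moved stays moved. The work goes in short steps, Python scripts to look and compute and a tool call to move; the robot and the scene stay as the last step left them, time stands still between calls to the robot, and variables do not carry over. Pictures are saved under pics/ and viewed, at most 10 in all, crops included, and the job is handed in when it is done.

Besides the shell and the picture viewer there is one more tool, called after "Request:" as name(argument=value, ...) on one line, values as JSON. move_arm: Moves the arm, as the interface text tells. Its arguments: {"type":"object","properties":{"steps":{"type":"array","items":{"type":"number"}},"grip":{"type":"number"}},"required":["steps"]}

```bash
mkdir -p pics
cat > h.py <<'E'
import numpy as np, cv2
from cell import env, eyes, finish_job, finder
def w(p,at):
    T=np.array(p["world_to_cam"]); return np.linalg.inv(T)@np.r_[at,1]
def px(p,P):
    T=np.array(p["world_to_cam"]);c=T[:3,:3]@P+T[:3,3];u=np.array(p["intrinsics"])@c;return u[:2]/u[2]
def ray(p,u,v,z):
    T=np.linalg.inv(np.array(p["world_to_cam"]));d=T[:3,:3]@np.linalg.inv(np.array(p["intrinsics"]))@[u,v,1];o=T[:3,3]
    return o+d*(z-o[2])/d[2]
def save(p,n): cv2.imwrite(f"pics/{n}.png",np.ascontiguousarray(p["image"][:,:,::-1]))
E
python3 - <<'E'
from h import *
for c in("top","side"):
    p=eyes.camera(c); save(p,c+"0")
    print(c)
    for q in["station","plate","trough","scraper","pad","reset_knob_grip","counter","chip0","chip1","chip2","chip3","chip4","jar","beaker","clamp_ring","tray","spray","end_cap","driver"]:
        r=finder.place_of(p,q)
        print(q,[(np.round(w(p,a["at"])[:3]).tolist(),round(a["conf"],2),np.round(px(p,w(p,a["at"])[:3])).tolist()) for a in r[:2]])
o=env.get_obs();print(o["position"],np.round(o["ee_rot"],3),o["clock"],o["wrist_force"])
E
```

```text
top
station [([579.0, 34.0, 2.0], 0.64, [324.0, 186.0]), ([614.0, 65.0, 46.0], 0.2, [314.0, 174.0])]
plate [([466.0, 331.0, 4.0], 0.26, [234.0, 223.0])]
trough [([557.0, -102.0, 10.0], 0.96, [366.0, 192.0])]
scraper [([470.0, 331.0, 3.0], 0.83, [234.0, 222.0])]
pad [([473.0, 327.0, 1.0], 0.91, [235.0, 221.0])]
reset_knob_grip [([448.0, -319.0, -3.0], 0.68, [433.0, 224.0]), ([549.0, 70.0, 42.0], 0.68, [313.0, 194.0])]
counter [([448.0, -318.0, -3.0], 0.76, [433.0, 224.0])]
chip0 [([526.0, 9.0, 41.0], 0.63, [332.0, 200.0]), ([615.0, 66.0, 46.0], 0.63, [314.0, 173.0])]
chip1 [([526.0, 9.0, 41.0], 0.63, [332.0, 200.0]), ([615.0, 66.0, 46.0], 0.63, [314.0, 173.0])]
chip2 [([526.0, 9.0, 41.0], 0.63, [332.0, 200.0]), ([615.0, 66.0, 46.0], 0.63, [314.0, 173.0])]
chip3 [([526.0, 9.0, 41.0], 0.63, [332.0, 200.0]), ([615.0, 66.0, 46.0], 0.63, [314.0, 173.0])]
chip4 [([526.0, 9.0, 41.0], 0.63, [332.0, 200.0]), ([615.0, 66.0, 46.0], 0.63, [314.0, 173.0])]
jar [([694.0, -177.0, 0.0], 0.59, [386.0, 151.0]), ([581.0, 45.0, 41.0], 0.46, [321.0, 184.0])]
beaker [([725.0, 241.0, -1.0], 0.96, [262.0, 14
[... 1256 characters left out ...]
0, 49.0], 0.56, [311.0, 197.0])]
jar [([700.0, -179.0, 5.0], 0.52, [327.0, 178.0])]
beaker [([724.0, 241.0, 2.0], 0.74, [221.0, 234.0]), ([637.0, 482.0, -0.0], 0.7, [156.0, 302.0])]
clamp_ring [([357.0, -123.0, 2.0], 0.56, [407.0, 230.0])]
tray [([346.0, 140.0, 2.0], 0.98, [355.0, 282.0])]
spray [([637.0, 483.0, 3.0], 0.96, [155.0, 302.0])]
end_cap [([641.0, -272.0, 2.0], 0.71, [357.0, 175.0]), ([469.0, 327.0, 4.0], 0.16, [260.0, 300.0])]
driver [([686.0, -397.0, 3.0], 0.59, [367.0, 158.0]), ([621.0, -5.0, 48.0], 0.57, [310.0, 198.0])]
[ 141.77350284 -608.70141348  222.56067566] [[-0.974 -0.227 -0.   ]
 [-0.227  0.974 -0.   ]
 [ 0.    -0.    -1.   ]] 2.0 [ 0.27940101  0.6944377  -0.66533991]
```

Run:
```python
import cv2
a=cv2.imread("pics/top0.png")
cv2.imwrite("pics/t1.png",cv2.resize(a[150:250,210:390],(800,444),interpolation=cv2.INTER_CUBIC).copy())
k=cv2.resize(a[195:250,400:465],(390,330),interpolation=cv2.INTER_CUBIC)
b=cv2.imread("pics/side0.png")
cv2.imwrite("pics/s1.png",cv2.hconcat([cv2.resize(b[150:205,385:450],(390,330),interpolation=cv2.INTER_CUBIC),k]))
cv2.imwrite("pics/s2.png",cv2.resize(b[165:325,220:400],(675,600),interpolation=cv2.INTER_CUBIC))
```

```text
(no output)
```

View pics/t1.png

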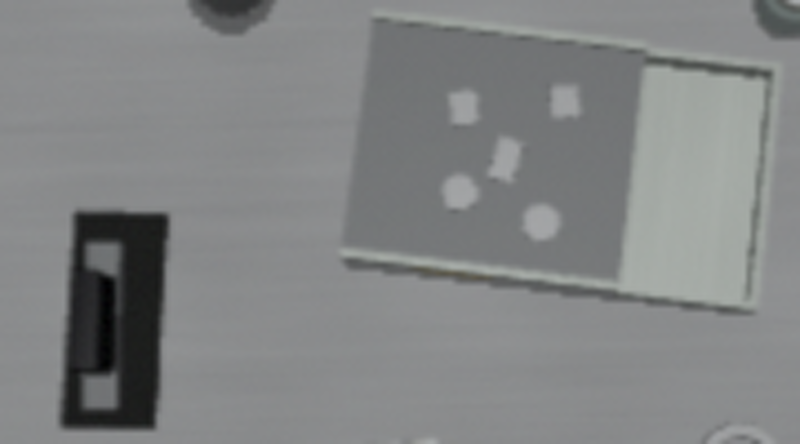

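View pics/s1.png

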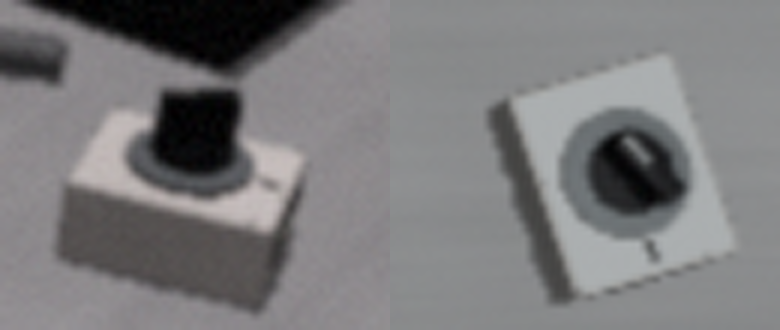

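View pics/s2.png

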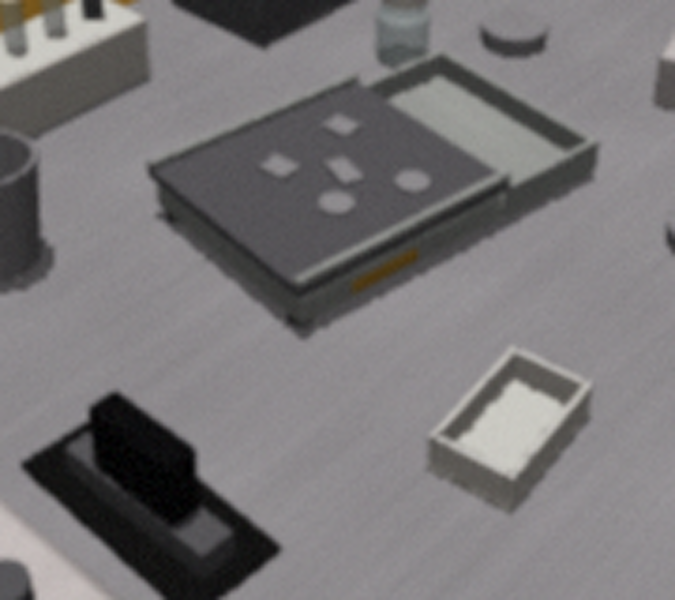

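Run:
```python
from h import *
p=eyes.camera("top")
def c(x,y,z): return ray(p,210+x/4.444,150+y/4.444,z)
def ang(a,b): d=b-a; return np.degrees(np.arctan2(d[1],d[0]))
zp=44
P=[c(373,12,zp+6),c(645,48,zp+6),c(620,285,zp+0),c(343,250,zp+6)]
print("plate",np.round(P,0)); print("ydir top/bot",ang(P[1],P[0]),ang(c(622,287,50),P[3]),"xdir",ang(P[3],P[0]), ang(P[2],c(645,52,44)))
print("trough",np.round([c(778,67,36),c(755,310,36)]),ang(c(755,310,36),c(778,67,36)))
A=np.array([c(75,212,6),c(168,213,6),c(155,428,6),c(62,428,6)]);print("pad",A.round(),A.mean(0),ang(A[3],A[0]),ang(A[2],A[1]))
B=np.array([c(85,242,26),c(122,242,26),c(118,410,26),c(80,410,26)]);print("blade",B.round(),B.mean(0),ang(B[3],B[0]),ang(B[2],B[1]))
t=np.array([557,-101.,0]);
for cen in [(463,107),(565,101),(505,159),(459,191),(541,222)]: print(c(*cen,47).round())
k=lambda x,y,z: ray(p,400+(x-390)/6,195+y/6,z)
K=np.array([447,-321,94.]);print("knob ctr px",(px(p,K)-[400,195])*6+[390,0])
print("disc ctr",k(625,172,60)); print("tick",k(652,248,50)); print("mark",k(638,148,94))
C=np.array([k(510,100,50),k(668,52,50),k(738,245,50),k(580,298,50)]);print("counter",C.round(),C.mean(0),ang(C[3],C[0]),ang(C[2],C[1]))
```

```text
plate [[683. 128.  50.]
 [652. -67.  50.]
 [481. -44.  44.]
 [510. 152.  50.]]
ydir top/bot 80.81720864300881 81.06358736913515 xdir -7.652486820949547 -8.060099253680775
trough [[ 639. -165.   36.]
 [ 462. -140.   36.]] -8.062267248359824
pad [[549. 354.   6.]
 [546. 285.   6.]
 [389. 294.   6.]
 [390. 361.   6.]] [468.64744217 323.50184106   6.        ] -2.4944532404745767 -3.0045674397626603
blade [[523. 341.  26.]
 [523. 314.  26.]
 [402. 316.  26.]
 [402. 343.  26.]] [462.65351644 328.58865386  26.        ] -0.8242924420272952 -0.6823710144692718
[612.  65.  47.]
[615.  -9.  47.]
[573.  35.  47.]
[551.  69.  47.]
[527.  11.  47.]
knob ctr px [651.77881996 159.83293615]
disc ctr [ 443.64659417 -318.10501283   60.        ]
tick [ 404.84841697 -332.38779454   50.        ]
mark [ 453.06800682 -314.57494039   94.        ]
counter [[ 483. -264.   50.]
 [ 507. -348.   50.]
 [ 405. -377.   50.]
 [ 380. -294.   50.]] [ 443.82584315 -320.67363277   50.        ] 15.917779812136004 15.75173384183141
```

```bash
cat > plan.py <<'E'
import sys, json
from h import *
def Rm(a):
    y=np.r_[np.cos(np.radians(a)),np.sin(np.radians(a)),0];z=np.r_[0,0,-1.];return np.c_[np.cross(y,z),y,z]
def plan(wps,step=60,deg=10):
    # wps: x,y,z,toolYangle[,step]
    o=env.get_obs();R0=np.array(o["ee_rot"]);p0=np.array(o["position"]);a0=np.degrees(np.arctan2(R0[1,1],R0[0,1]))
    print("t",round(o["clock"],2),"pos",p0.round(1),"a",round(a0,1),"F",np.round(o["wrist_force"],1),"j",np.round(o["joints"],0),"w",round(o["gripper_width"],3))
    cur=np.r_[p0,a0];rows=[]
    for wp in wps:
        s=wp[4] if len(wp)>4 else step
        t=np.array(wp[:4],float);n=int(max(1,np.ceil(np.linalg.norm(t[:3]-cur[:3])/s),np.ceil(abs(t[3]-cur[3])/deg)))
        for i in range(1,n+1):
            q=cur+(t-cur)*i/n
            d=R0.T@(q[:3]-p0);r=cv2.Rodrigues(R0.T@Rm(q[3]))[0].ravel()
            rows.append([*d.round(1).tolist(),*r.round(3).tolist()])
        cur=t
    for k in range(0,len(rows),10): print(f"-- {k}: "+", ".join("%g,%g,%g,%g,%g,%g"%tuple(x) for x in rows[k:k+10]))
if __name__=="__main__": plan(json.loads(sys.argv[1]))
E
python3 plan.py "[[420,-450,200,103],[560,-150,200,95],[560,100,200,89],[468,330,150,89]]"
```

```text
t 2.05 pos [ 141.8 -608.7  222.5] a 103.1 F [-0.1 -0.3 -1. ] j [-62.  22.   0.  -0. -68. -15.] w 1.001
-- 0: -51.2,15.2,3.8,0,-0,0, -102.3,30.5,7.5,0,-0,0.001, -153.5,45.7,11.3,0,-0,0.001, -204.6,61,15,0,-0,0.001, -255.8,76.2,18.8,0,-0,0.002, -307,91.4,22.5,0,-0,0.002, -341,134.9,22.5,0,-0,0.025, -375.1,178.3,22.5,0,-0,0.048, -409.2,221.7,22.5,0,-0,0.072, -443.2,265.1,22.5,0,-0,0.095
-- 10: -477.3,308.5,22.5,0,-0,0.118, -511.4,351.9,22.5,0,-0,0.142, -522.7,400.6,22.5,0,-0,0.162, -534,449.3,22.5,0,-0,0.183, -545.4,498,22.5,0,-0,0.204, -556.7,546.7,22.5,0,-0,0.225, -568,595.4,22.5,0,-0,0.246, -560.6,644.3,32.6,0,-0,0.246, -553.1,693.3,42.6,0,-0,0.246, -545.6,742.3,52.6,0,-0,0.246
-- 20: -538.1,791.3,62.6,0,-0,0.246, -530.6,840.2,72.6,0,-0,0.246
```

Request:
move_arm(steps=[-51,15,4,0,0,0,-102,30,8,0,0,0,-154,46,11,0,0,0,-205,61,15,0,0,0,-256,76,19,0,0,0,-307,91,22,0,0,0,-341,135,22,0,0,0.025,-375,178,22,0,0,0.05,-409,222,22,0,0,0.07,-443,265,22,0,0,0.095])

```text
clock: 3.3
position: [513.8, -248.4, 200.8]
ee_rot: [[-0.991, -0.133, 0.001], [-0.133, 0.991, -0.0], [-0.001, -0.0, -1.0]]
wrist_force: [1.4, -0.3, 0.7]
gripper_width: 1.004
grip_force: 0.0
```

```bash
python3 plan.py "[[560,-150,200,95],[560,100,200,89],[468,330,150,89]]"
```

```text
t 3.3 pos [ 513.8 -248.4  200.8] a 97.6 F [ 1.4 -0.3  0.7] j [-10.  18.  -9.   0. -63. -73.] w 1.004
-- 0: -29.4,45.7,0.4,-0,0.001,0.023, -58.9,91.4,0.8,-0,0.001,0.046, -65.5,141,0.8,-0,0.001,0.067, -72.1,190.5,0.8,-0,0.001,0.088, -78.8,240.1,0.8,-0,0.001,0.109, -85.4,289.7,0.8,-0,0.001,0.13, -92.1,339.2,0.7,-0,0.001,0.151, -79.9,387.3,10.7,-0,0.001,0.151, -67.8,435.3,20.7,-0,0.001,0.151, -55.7,483.3,30.7,-0,0.001,0.151
-- 10: -43.5,531.4,40.7,-0,0.001,0.151, -31.4,579.4,50.6,-0,0.001,0.151
```

Request:
move_arm(steps=[-29,46,0,0,0,0.023,-59,91,1,0,0,0.046,-66,141,1,0,0,0.067,-72,190,1,0,0,0.088,-79,240,1,0,0,0.109,-85,290,1,0,0,0.13,-92,339,1,0,0,0.151,-73,410,13,0,0,0.151,-53,491,31,0,0,0.151,-31,579,51,0,0,0.151])

```text
clock: 4.55
position: [489.4, 270.5, 163.4]
ee_rot: [[-1.0, 0.017, 0.001], [0.017, 1.0, 0.001], [-0.001, 0.001, -1.0]]
wrist_force: [1.3, 0.7, -0.5]
gripper_width: 0.996
grip_force: 0.0
```

Run:
```python
from plan import *
plan([[468,330,85,89],[468,330,38,89,25]])
p=eyes.camera("side");save(p,"side1")
cv2.imwrite("pics/s3.png",cv2.resize(p["image"][170:330,180:340,::-1],(600,600),interpolation=cv2.INTER_CUBIC))
p=eyes.camera("top");cv2.imwrite("pics/t3.png",cv2.resize(p["image"][170:260,200:290,::-1],(600,600),interpolation=cv2.INTER_CUBIC))
```

```text
t 4.55 pos [489.4 270.5 163.4] a 89.0 F [ 1.3  0.7 -0.5] j [  46.   19.  -14.    0.  -57. -137.] w 0.996
-- 0: 11.3,29.5,39.2,0.001,0.001,0, 22.5,59.1,78.5,0.001,0.001,0, 22.5,59.1,102,0.001,0.001,0, 22.6,59,125.5,0.001,0.001,0
```

View pics/s3.png

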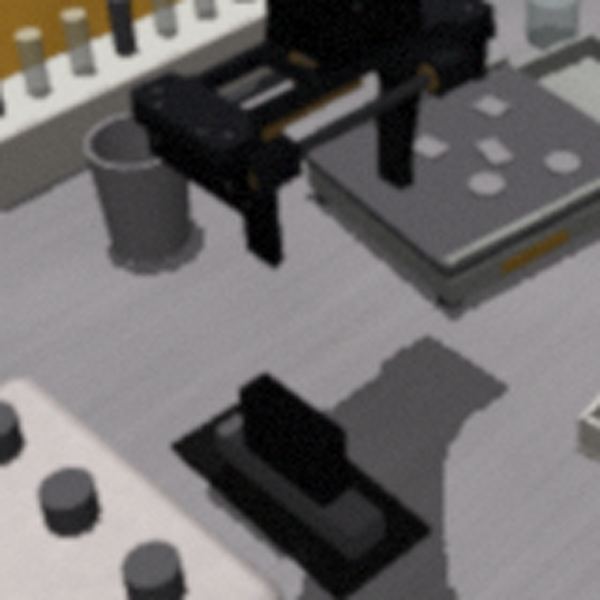

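Request:
move_arm(steps=[0,0,0,0,0,0,0,0,0,0,0,0])

```text
clock: 4.9
position: [490.7, 267.8, 163.8]
ee_rot: [[-1.0, 0.019, 0.001], [0.019, 1.0, 0.0], [-0.001, 0.0, -1.0]]
wrist_force: [0.3, 0.2, 0.1]
gripper_width: 0.999
grip_force: 0.0
```

Run:
```python
from plan import *
plan([[468,330,85,89],[468,330,38,89,25]])
```

```text
t 4.9 pos [490.7 267.8 163.8] a 88.9 F [0.3 0.2 0.1] j [  45.   19.  -14.    0.  -58. -136.] w 0.999
-- 0: 12,30.9,39.4,0,0.001,-0.001, 23.9,61.8,78.8,0,0.001,-0.001, 23.9,61.8,102.3,0,0.001,-0.001, 24,61.8,125.8,0,0.001,-0.001
```

View pics/top0.png

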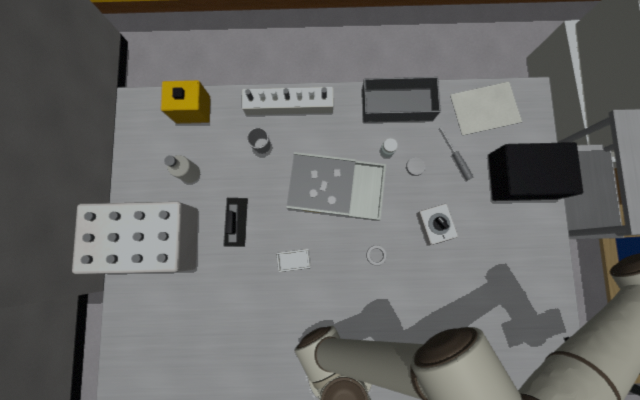

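Request:
move_arm(steps=[12,31,30,0,0,0,24,62,60,0,0,0,24,62,80,0,0,0,24,62,103,0,0,0,24,62,126,0,0,0,24,62,126,0,0,0])

```text
clock: 5.65
position: [467.3, 329.0, 36.1]
ee_rot: [[-1.0, 0.02, -0.002], [0.02, 1.0, -0.003], [0.002, -0.003, -1.0]]
wrist_force: [0.7, -1.4, -0.3]
gripper_width: 1.0
grip_force: 0.0
```

Request:
move_arm(steps=[0,0,0,0,0,0,0,0,0,0,0,0,0,0,0,0,0,0,0,0,0,0,0,0,0,0,0,0,0,0,0,0,0,0,0,0], grip=0)

```text
clock: 6.4
position: [467.2, 331.1, 37.4]
ee_rot: [[-1.0, 0.017, 0.0], [0.017, 1.0, 0.0], [-0.0, 0.0, -1.0]]
wrist_force: [0.4, 0.1, 0.4]
gripper_width: 0.403
grip_force: 0.0
```

Run:
```python
from h import *
o=env.get_obs();print(o["gripper_width"],o["grip_force"],o["position"],np.round(o["ee_rot"],3),np.round(o["wrist_force"],1))
p=eyes.camera("side");cv2.imwrite("pics/s4.png",cv2.resize(p["image"][200:330,200:330,::-1],(500,500),interpolation=cv2.INTER_CUBIC))
```

```text
0.40331169755367835 0.0 [467.18953061 331.1158665   37.41480097] [[-1.     0.017  0.   ]
 [ 0.017  1.     0.   ]
 [-0.     0.    -1.   ]] [0.4 0.1 0.4]
```

View pics/s4.png

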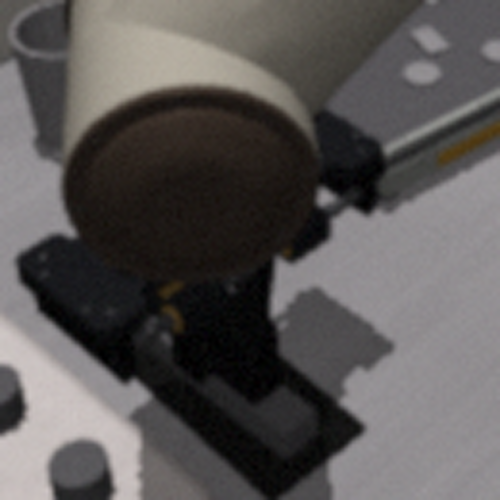

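Request:
move_arm(steps=[0,0,0,0,0,0,0,0,0,0,0,0,0,0,0,0,0,0,0,0,0,0,0,0])

```text
clock: 6.95
position: [467.3, 331.2, 37.4]
ee_rot: [[-1.0, 0.017, 0.0], [0.017, 1.0, 0.0], [-0.0, 0.0, -1.0]]
wrist_force: [0.0, 0.6, -0.8]
gripper_width: 0.253
grip_force: 30.0
```

Run:
```python
from plan import *
a=81.5
u=np.array([.148,.989]);x=np.array([.989,-.148]);c=np.array([582,44])
s=c+x*-5+u*66+x*0
print("start",s,"end",c-5*x-u*98)
plan([[467,331,130,89,40],[*s,130,a],[*s,95,a,25]])
```

```text
start [586.823 110.014] end [562.551 -52.182]
t 6.95 pos [467.3 331.2  37.4] a 89.0 F [ 0.   0.6 -0.8] j [  52.   28.  -20.   -0.  -42. -143.] w 0.253
-- 0: 0.1,-0.1,-30.9,0,0,0, 0.2,-0.1,-61.8,0,0,0, 0.3,-0.2,-92.6,0,0,0, -24.5,-44,-92.6,0,0,0.026, -49.2,-87.7,-92.6,0,0,0.053, -73.9,-131.5,-92.7,0,0,0.079, -98.6,-175.3,-92.7,0,0,0.105, -123.3,-219.1,-92.7,0,0,0.131, -123.3,-219.1,-75.2,0,0,0.131, -123.3,-219.1,-57.7,0,0,0.131
```

Request:
move_arm(steps=[0,0,-31,0,0,0,0,0,-62,0,0,0,0,0,-92,0,0,0,-24,-44,-92,0,0,0.026,-49,-88,-92,0,0,0.053,-74,-131,-92,0,0,0.079,-98,-175,-92,0,0,0.105,-123,-219,-92,0,0,0.131,-123,-219,-75,0,0,0.131,-123,-219,-58,0,0,0.131])

```text
clock: 8.2
position: [585.4, 109.5, 93.7]
ee_rot: [[-0.989, 0.149, -0.002], [0.149, 0.989, -0.0], [0.002, -0.001, -1.0]]
wrist_force: [-0.2, -0.3, -3.2]
gripper_width: 0.253
grip_force: 30.0
```

Request:
move_arm(steps=[0,0,0,0,0,0,0,0,0,0,0,0])

```text
clock: 8.45
position: [586.3, 111.0, 95.5]
ee_rot: [[-0.989, 0.146, 0.0], [0.146, 0.989, -0.0], [-0.0, -0.0, -1.0]]
wrist_force: [-0.1, 0.9, -2.3]
gripper_width: 0.25
grip_force: 30.0
```

Run:
```python
from plan import *
plan([[586.8,110,86,81.5]])
p=eyes.camera("side");cv2.imwrite("pics/s5.png",cv2.resize(p["image"][130:260,240:400,::-1],(800,650))[:600])
p=eyes.camera("top");
for q in["scraper"]:print([(w(p,r["at"])[:3].round(),r["conf"]) for r in finder.place_of(p,q)])
```

```text
t 8.45 pos [586.3 111.   95.5] a 81.6 F [-0.1  0.9 -2.3] j [  26.   26.  -13.    0.  -51. -125.] w 0.25
-- 0: -0.6,-0.9,9.5,-0,0,0.002
[(array([344., 139.,   5.]), 0.73), (array([586., 107.,  60.]), 0.67)]
```

View pics/s5.png

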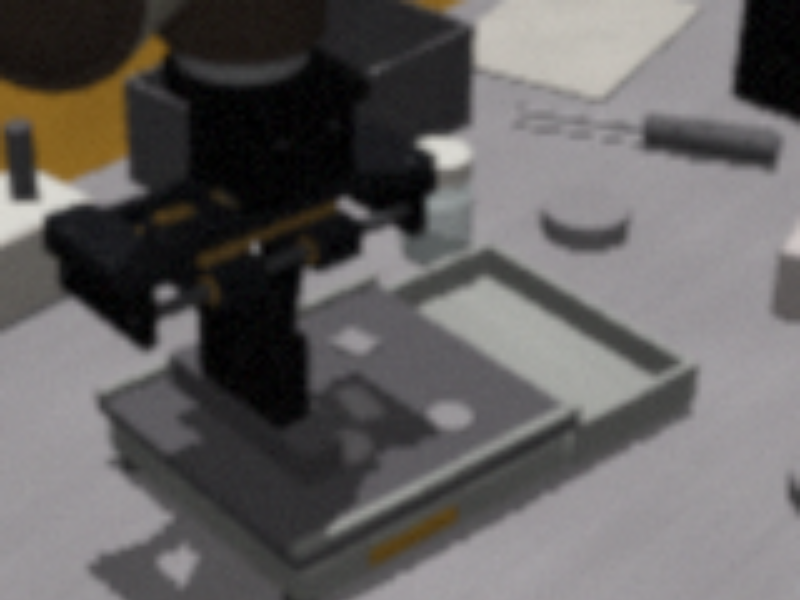

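Request:
move_arm(steps=[0,0,6,0,0,0,0,0,10,0,0,0,0,0,13,0,0,0,0,0,13,0,0,0])

```text
clock: 9.1
position: [586.2, 109.8, 81.9]
ee_rot: [[-0.989, 0.148, -0.001], [0.148, 0.989, -0.0], [0.001, -0.0, -1.0]]
wrist_force: [0.2, 0.1, -2.8]
gripper_width: 0.252
grip_force: 30.0
```

Request:
move_arm(steps=[0,0,2,0,0,0,0,0,4,0,0,0,0,0,4,0,0,0])

```text
clock: 9.48
position: [586.3, 109.9, 78.2]
ee_rot: [[-0.989, 0.148, -0.0], [0.148, 0.989, -0.0], [0.0, -0.0, -1.0]]
wrist_force: [0.2, -0.2, -2.7]
gripper_width: 0.247
grip_force: 30.0
```

Request:
move_arm(steps=[0,0,1,0,0,0,0,0,2,0,0,0,0,0,2,0,0,0])

```text
clock: 9.85
position: [586.4, 110.0, 76.3]
ee_rot: [[-0.989, 0.148, -0.0], [0.148, 0.989, -0.0], [0.0, -0.0, -1.0]]
wrist_force: [0.6, -0.2, -2.5]
gripper_width: 0.248
grip_force: 30.0
```

Request:
move_arm(steps=[0,0,1,0,0,0,0,0,2,0,0,0,0,0,2,0,0,0])

```text
clock: 10.22
position: [586.4, 109.9, 74.3]
ee_rot: [[-0.989, 0.148, -0.0], [0.148, 0.989, -0.0], [0.0, -0.0, -1.0]]
wrist_force: [0.4, -0.2, -2.6]
gripper_width: 0.254
grip_force: 30.0
```

Request:
move_arm(steps=[0,0,1,0,0,0,0,0,2,0,0,0,0,0,2,0,0,0])

```text
clock: 10.6
position: [586.6, 110.0, 73.0]
ee_rot: [[-0.989, 0.147, 0.0], [0.147, 0.989, 0.0], [-0.0, 0.0, -1.0]]
wrist_force: [-2.3, 0.8, 3.0]
gripper_width: 0.251
grip_force: 30.0
```

Request:
move_arm(steps=[0,0,1,0,0,0,0,0,1.5,0,0,0,0,0,1.5,0,0,0])

```text
clock: 10.98
position: [586.6, 110.0, 71.8]
ee_rot: [[-0.989, 0.147, 0.001], [0.147, 0.989, -0.0], [-0.001, 0.0, -1.0]]
wrist_force: [-3.2, 1.0, 6.3]
gripper_width: 0.247
grip_force: 30.0
```

Request:
move_arm(steps=[0,0,0.5,0,0,0,0,-4,0.5,0,0,0,0,-10,0.5,0,0,0,0,-17,0.5,0,0,0,0,-25,0.5,0,0,0,0,-33,0.5,0,0,0,0,-41,0.5,0,0,0])

```text
clock: 11.85
position: [583.0, 70.7, 72.1]
ee_rot: [[-0.989, 0.147, 0.007], [0.147, 0.989, 0.003], [-0.006, 0.004, -1.0]]
wrist_force: [0.3, 2.3, 5.5]
gripper_width: 0.25
grip_force: 30.0
```

Request:
move_arm(steps=[0,-8,0,0,0,0,0,-16,0,0,0,0,0,-24,0,0,0,0,0,-32,0,0,0,0,0,-40,0,0,0,0,0,-48,0,0,0,0])

```text
clock: 12.6
position: [576.0, 23.1, 72.0]
ee_rot: [[-0.989, 0.147, 0.007], [0.147, 0.989, 0.002], [-0.006, 0.003, -1.0]]
wrist_force: [0.8, 3.1, 5.2]
gripper_width: 0.251
grip_force: 30.0
```

Request:
move_arm(steps=[0,-8,0.3,0,0,0,0,-16,0.3,0,0,0,0,-24,0.3,0,0,0,0,-32,0.3,0,0,0,0,-40,0.3,0,0,0,0,-48,0.3,0,0,0])

```text
clock: 13.35
position: [569.1, -24.6, 71.8]
ee_rot: [[-0.989, 0.147, 0.007], [0.147, 0.989, 0.002], [-0.007, 0.003, -1.0]]
wrist_force: [1.3, 3.6, 5.7]
gripper_width: 0.248
grip_force: 30.0
```

Run:
```python
from h import *
p=eyes.camera("side");cv2.imwrite("pics/s6.png",cv2.resize(p["image"][150:270,250:410,::-1],(800,600)))
```

```text
(no output)
```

View pics/s6.png

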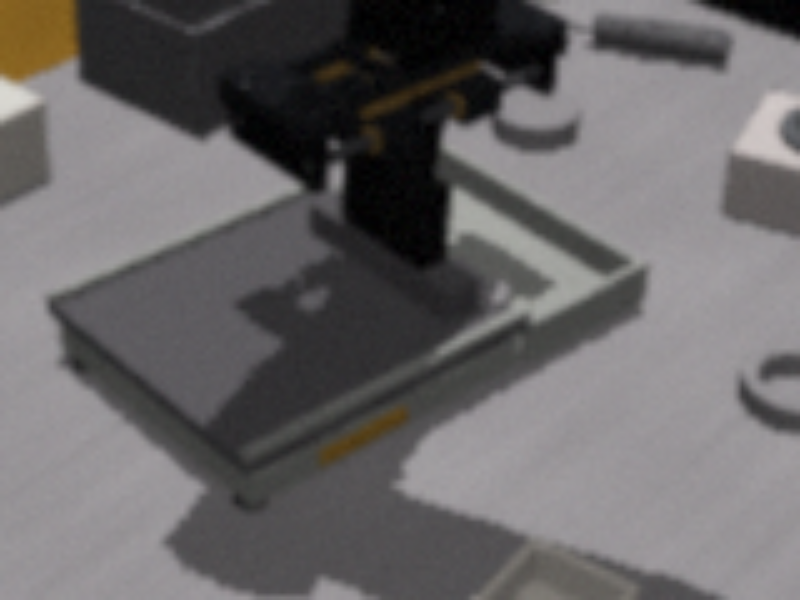

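Request:
move_arm(steps=[0,-8,0,0,0,0,0,-16,0,0,0,0,0,-23,0,0,0,0,0,-28,0,0,0,0,0,-31,0,0,0,0,0,-31,0,0,0,0])

```text
clock: 14.15
position: [564.4, -55.7, 71.8]
ee_rot: [[-0.989, 0.147, 0.006], [0.147, 0.989, 0.001], [-0.006, 0.002, -1.0]]
wrist_force: [1.5, 1.7, 5.9]
gripper_width: 0.254
grip_force: 30.0
```

Run:
```python
from h import *
for c in("side","top"):
    p=eyes.camera(c);save(p,c+"7")
    print([(w(p,r["at"])[:3].round(),round(r["conf"],2)) for r in finder.look_for(p,"chip0")+finder.look_for(p,"chip1")])
a=cv2.imread("pics/side7.png")[150:270,250:410];b=cv2.imread("pics/top7.png")[140:230,270:390]
cv2.imwrite("pics/s7.png",cv2.vconcat([cv2.resize(a,(400,300),interpolation=2),cv2.resize(b,(400,300),interpolation=2)]))
```

```text
[(array([ 356., -119.,   15.]), 0.19), (array([ 356., -119.,   15.]), 0.19)]
[]
```

View pics/s7.png

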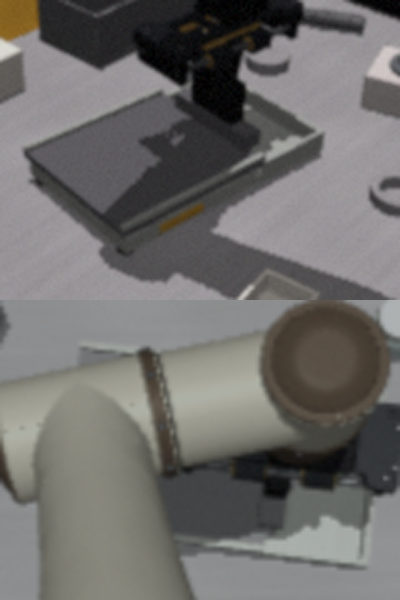

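```bash
python3 plan.py "[[564.4,-55.7,130,81.5,30],[467.3,331.2,130,89,55]]"
```

```text
t 14.45 pos [564.4 -55.7  71.8] a 81.5 F [0.8 1.9 6.7] j [  11.   25.  -19.    0.  -45. -109.] w 0.251
-- 0: -0.2,0,-29.1,0.002,0.006,0, -0.4,0.1,-58.2,0.002,0.006,0.001, 18.7,46.1,-58.2,0.001,0.006,-0.016, 37.8,92.2,-58.3,0.001,0.006,-0.032, 57,138.2,-58.3,0.001,0.006,-0.048, 76.1,184.3,-58.4,0.001,0.006,-0.065, 95.2,230.3,-58.4,0.001,0.006,-0.081, 114.3,276.4,-58.5,0.001,0.006,-0.097, 133.4,322.5,-58.5,0.001,0.006,-0.114, 152.5,368.5,-58.5,0.001,0.006,-0.13
```

Request:
move_arm(steps=[0,0,-29,0,0,0,0,0,-58,0,0,0,19,46,-58,0,0,-0.016,38,92,-58,0,0,-0.032,57,138,-58,0,0,-0.048,76,184,-58,0,0,-0.065,95,230,-58,0,0,-0.081,114,276,-58,0,0,-0.097,133,322,-58,0,0,-0.114,152,368,-58,0,0,-0.13])

```text
clock: 15.7
position: [465.0, 331.7, 127.2]
ee_rot: [[-1.0, 0.018, -0.0], [0.018, 1.0, 0.0], [0.0, 0.0, -1.0]]
wrist_force: [0.5, 1.0, -3.9]
gripper_width: 0.251
grip_force: 30.0
```

Request:
move_arm(steps=[0,0,0,0,0,0,0,0,0,0,0,0])

```text
clock: 15.95
position: [465.2, 329.8, 127.1]
ee_rot: [[-1.0, 0.018, -0.001], [0.018, 1.0, -0.001], [0.001, -0.001, -1.0]]
wrist_force: [0.3, -0.6, -2.9]
gripper_width: 0.255
grip_force: 30.0
```

Run:
```python
from plan import *
plan([[467.3,331.2,60,89,35],[467.3,331.2,39.5,89,10]])
Rs=np.array([[.989,.148],[-.148,.989]])
for c in("side","top"):
    p=eyes.camera(c);save(p,c+"8")
    L=[]
    for q in["chip0","chip1","chip2"]:
        for r in finder.look_for(p,q):
            X=w(p,r["at"])[:3]; L.append((*(Rs@(X[:2]-[582,44])).round(),X[2].round(),round(r["conf"],2)))
    print(c,set(L))
    print("scr",[(w(p,r["at"])[:3].round(),round(r["conf"],2)) for r in finder.place_of(p,"scraper")][:2])
    print("pad",[(w(p,r["at"])[:3].round(),round(r["conf"],2)) for r in finder.place_of(p,"pad")][:2])
a=cv2.imread("pics/side8.png")[150:270,250:410];b=cv2.imread("pics/top8.png")[145:235,270:400]
cv2.imwrite("pics/s8.png",cv2.vconcat([cv2.resize(a,(400,300),interpolation=2),cv2.resize(b,(400,300),interpolation=2)]))
```

```text
t 15.95 pos [465.2 329.8 127.1] a 89.0 F [ 0.3 -0.6 -2.9] j [  52.   22.  -15.   -0.  -53. -143.] w 0.255
-- 0: -1.1,0.7,33.5,-0.001,-0.001,-0, -2.2,1.5,67.1,-0.001,-0.001,-0.001, -2.2,1.5,73.9,-0.001,-0.001,-0.001, -2.2,1.5,80.7,-0.001,-0.001,-0.001, -2.2,1.5,87.6,-0.001,-0.001,-0.001
side set()
scr [(array([467., 332.,  98.]), 0.96)]
pad [(array([469., 329.,   1.]), 0.98), (array([ 447., -324.,   89.]), 0.42)]
top {(np.float64(-37.0), np.float64(-111.0), np.float64(22.0), 0.43), (np.float64(-11.0), np.float64(-126.0), np.float64(17.0), 0.62)}
scr [(array([467., 327.,  96.]), 0.53)]
pad [(array([472., 328.,  -4.]), 0.84), (array([ 447., -318.,   -2.]), 0.69)]
```

View pics/s8.png

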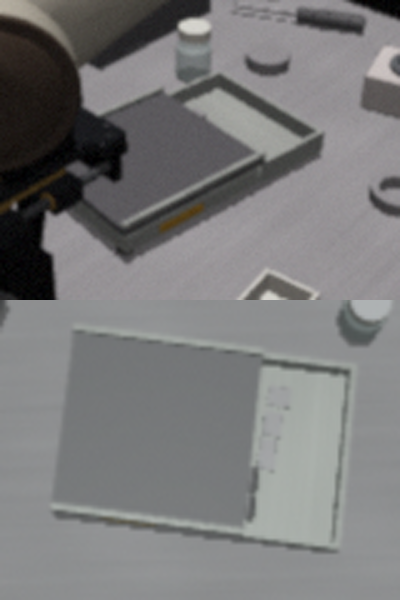

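Run:
```python
import cv2
from h import *
a=cv2.imread("pics/top0.png",0).astype(int);b=cv2.imread("pics/top8.png",0).astype(int)
u0,u1,v0,v1=342,366,168,222
print("    ",*range(u0,u1))
for v in range(v0,v1,1): print(v,*["%3d%s"%(b[v,u],'*' if abs(b[v,u]-a[v,u])>12 else ' ') for u in range(u0,u1)])
p=eyes.camera("top");T=np.linalg.inv(np.array(p["world_to_cam"]));print(T[:3,3])
u=np.array([.148,.989]);x=np.array([.989,-.148]);c=np.array([582,44])
for X in(-60,-35,0,35):
  for y,z in((-100,43),(-104,13),(-120,13)): print(X,y,z,px(p,np.r_[c+X*x+y*u,z]).round(1))
```

```text
342 343 344 345 346 347 348 349 350 351 352 353 354 355 356 357 358 359 360 361 362 363 364 365
168 117  117  117  117  117  117  117  118  118  117  117  121  144  161  165  166  165  165  166  165  166  167  166  164 
169 118  118  117  117  117  117  118  118  118  117  117  122  147  162  166  165  165  165  167  165  166  166  166  164 
170 117  117  117  117  117  117  117  117  117  117  117  123  152  163  166  164  162  164  166  163  163  165  165  165 
171 117  117  118  117  117  118  117  117  116  118  118  125  154  164  165  155  157  160  160  153  152  158  162  164 
172 119  118  118  118  117  117  117  117  117  117  118  130  156  164  164  153  156  159  160  159  158  159  161  165 
173 118  119  119  118  118  118  117  118  118  117  118  130  156  164  164  160  160  160  160  159  159  159  162  165 
174 119  119  119  119  118  118  118  118  118  118  119  133  157  163  158  158  161  160  160  159  160  160  163  165 
175 119  119  119  119  119  119  118  118  118  118  120  140  160  165  163  160  158  160  160  160  159  160  163  166 
176 118  118
[... 5338 characters left out ...]
 142  142  142  142  142  142  142  142  142  143  139  138  138  138  137  138  139  135  117  105  104 
220 142  142  142  142  142  142  142  142  142  142  142  142  142  141  141  142  141  141  142  141  140  138  138  139 
221 142  142  142  143  142  142  142  142  142  142  142  142  141  142  141  142  141  141  142  142  142  142  142  142 
[ 364.07877507   40.80759987 1184.17614788]
-60 -100 43 [349.9 205.8]
-60 -104 13 [350.4 207.1]
-60 -120 13 [355.3 207.7]
-35 -100 43 [350.7 198. ]
-35 -104 13 [351.3 199.5]
-35 -120 13 [356.2 200.1]
0 -100 43 [352.  187.3]
0 -104 13 [352.5 189. ]
0 -120 13 [357.4 189.6]
35 -100 43 [353.2 176.6]
35 -104 13 [353.7 178.6]
35 -120 13 [358.5 179.2]
```

Run:
```python
from h import *
Rs=np.array([[.989,.148],[-.148,.989]])
for i in range(3):
    p=eyes.camera("top")
    f=lambda q:[(*(Rs@(w(p,r["at"])[:2]-[582,44])).round(1),w(p,r["at"])[2].round(),round(r["conf"],2)) for r in finder.place_of(p,q)]
    print("trough",f("trough")[:1],"plate",f("plate")[:1]); print(sorted(set(f("chip0")+f("chip1")+f("chip2"))))
```

```text
trough [(np.float64(-45.7), np.float64(-142.7), np.float64(12.0), 0.89)] plate [(np.float64(-1.6), np.float64(3.5), np.float64(43.0), 0.79)]
[(np.float64(-89.5), np.float64(-86.8), np.float64(22.0), 0.61), (np.float64(-61.2), np.float64(-89.4), np.float64(24.0), 0.58), (np.float64(-40.9), np.float64(-113.2), np.float64(20.0), 0.58), (np.float64(-8.4), np.float64(-122.2), np.float64(16.0), 0.47), (np.float64(16.9), np.float64(-131.3), np.float64(15.0), 0.56)]
trough [(np.float64(-45.5), np.float64(-141.1), np.float64(14.0), 0.72)] plate [(np.float64(-1.9), np.float64(4.1), np.float64(43.0), 0.89)]
[(np.float64(-88.4), np.float64(-86.2), np.float64(22.0), 0.42), (np.float64(-64.3), np.float64(-88.4), np.float64(26.0), 0.42), (np.float64(-41.3), np.float64(-113.3), np.float64(22.0), 0.5), (np.float64(-11.1), np.float64(-122.6), np.float64(19.0), 0.49), (np.float64(19.4), np.float64(-132.5), np.float64(15.0), 0.46)]
trough [(np.float64(-45.1), np.float64(-142.8), np.float64(13.0), 0.59)] plate [(np.float64(-0.6), np.float64(-1.7), np.float64(43.0), 0.6)]
[(np.float64(-89.1), np.float64(-84.1), np.float64(23.0), 0.39), (np.float64(-65.0), np.float64(-87.8), np.float64(26.0), 0.48), (np.float64(-40.3), np.float64(-113.8), np.float64(19.0), 0.58), (np.float64(-11.1), np.float64(-122.8), np.float64(19.0), 0.46), (np.float64(20.2), np.float64(-131.7), np.float64(13.0), 0.41)]
```

Request:
move_arm(steps=[-1,1,30,0,0,0,-2,1,60,0,0,0,-2,1,75,0,0,0,-2,1,83,0,0,0,-2,1,86,0,0,0,-2,1,88,0,0,0,-2,1,88,0,0,0])

```text
clock: 18.38
position: [467.9, 331.5, 40.7]
ee_rot: [[-1.0, 0.018, 0.001], [0.018, 1.0, 0.001], [-0.001, 0.001, -1.0]]
wrist_force: [-0.3, 0.0, -3.5]
gripper_width: 0.252
grip_force: 30.0
```

Request:
move_arm(steps=[0,0,1,0,0,0,0,0,1.5,0,0,0,0,0,1.5,0,0,0])

```text
clock: 18.75
position: [467.7, 331.2, 38.6]
ee_rot: [[-1.0, 0.018, 0.0], [0.018, 1.0, 0.0], [-0.0, 0.0, -1.0]]
wrist_force: [0.3, -0.2, -2.7]
gripper_width: 0.251
grip_force: 30.0
```

Request:
move_arm(steps=[0,0,0.7,0,0,0,0,0,1.3,0,0,0,0,0,1.3,0,0,0])

```text
clock: 19.12
position: [467.7, 331.2, 37.4]
ee_rot: [[-1.0, 0.018, 0.0], [0.018, 1.0, 0.0], [-0.0, 0.0, -1.0]]
wrist_force: [-0.4, -0.4, -1.3]
gripper_width: 0.251
grip_force: 30.0
```

Touching down at 37.4. Open and let the fingers clear.

Request:
move_arm(steps=[0,0,0.3,0,0,0,0,0,0.3,0,0,0,0,0,0.3,0,0,0,0,0,0.3,0,0,0,0,0,0.3,0,0,0,0,0,0.3,0,0,0,0,0,-30,0,0,0,0,0,-70,0,0,0,0,0,-120,0,0,0,0,0,-160,0,0,0], grip=1)

```text
clock: 20.38
position: [467.8, 331.3, 199.5]
ee_rot: [[-1.0, 0.018, 0.001], [0.018, 1.0, 0.001], [-0.001, 0.001, -1.0]]
wrist_force: [-0.1, -0.3, -0.6]
gripper_width: 0.999
grip_force: 0.0
```

Run:
```python
from plan import *
plan([[560,100,200,89],[560,-150,200,100],[447,-321,170,110]])
for c in("side","top"):
    p=eyes.camera(c)
    for q in("scraper","pad","reset_knob_grip","counter"): print(c,q,[(w(p,r["at"])[:3].round(),round(r["conf"],2)) for r in finder.place_of(p,q)][:2])
    save(p,c+"9")
```

```text
t 20.38 pos [467.8 331.3 199.5] a 89.0 F [-0.1 -0.3 -0.6] j [  51.   18.   -9.    0.  -63. -143.] w 0.999
-- 0: -19.3,-45.9,-0.1,0.001,0.001,-0, -38.5,-91.9,-0.3,0.001,0.001,-0, -57.8,-137.8,-0.4,0.001,0.001,-0, -77.1,-183.7,-0.5,0.001,0.001,-0.001, -96.3,-229.6,-0.7,0.001,0.001,-0.001, -97.2,-279.6,-0.7,0.001,0.001,-0.039, -98.1,-329.6,-0.8,0.001,0.001,-0.077, -99,-379.6,-0.8,0.001,0.001,-0.116, -99.9,-429.6,-0.9,0.001,0.001,-0.154, -100.8,-479.6,-1,0.001,0.001,-0.193
-- 10: -73.4,-522.8,6.4,0.001,0.001,-0.236, -45.9,-566.1,13.9,0.001,0.001,-0.28, -18.4,-609.4,21.3,0.001,0.001,-0.324, 9.1,-652.6,28.7,0.001,0.001,-0.367
side scraper [(array([467., 330.,   8.]), 0.77), (array([ 697., -177.,    6.]), 0.4)]
side pad [(array([469., 328.,   3.]), 0.85)]
side reset_knob_grip [(array([ 445., -324.,   91.]), 0.48)]
side counter [(array([ 449., -320.,    2.]), 0.65)]
top scraper [(array([468., 329.,   4.]), 0.5)]
top pad [(array([471., 328.,  -1.]), 0.93)]
top reset_knob_grip [(array([ 445., -318.,   86.]), 0.62), (array([727., 242.,  -1.]), 0.22)]
top counter [(array([ 448., -322.,   -2.]), 0.76)]
```

Run:
```python
from h import *
b=cv2.imread("pics/top9.png",0)
print("    ",*range(424,456))
for v in range(208,244): print(v,*["%3d"%b[v,u] for u in range(424,456)])
p=eyes.camera("top")
K=np.array([446,-320.5])
for z in(94,64,52): print(z,px(p,np.r_[K,z]).round(1))
for a in(30,45,60):
    d=np.array([np.cos(np.radians(a)),np.sin(np.radians(a))]);n=np.array([-d[1],d[0]])
    print(a,[px(p,np.r_[K+s*21*d+t*7*n,z]).round(1).tolist() for z in(94,64) for s in(1,-1) for t in(1,-1)])
```

```text
424 425 426 427 428 429 430 431 432 433 434 435 436 437 438 439 440 441 442 443 444 445 446 447 448 449 450 451 452 453 454 455
208 140 138 142 145 137 146 158 163 171 174 176 177 177 177 177 177 177 177 177 177 177 177 177 174 156 146 145 145 145 146 145 145
209 137 134 146 162 167 173 175 176 176 177 177 178 177 177 177 176 177 177 177 176 177 177 177 175 159 146 144 144 145 146 146 146
210 162 170 174 176 176 177 177 177 177 177 177 177 177 176 177 176 177 177 177 177 176 177 177 176 168 151 145 145 145 146 147 146
211 176 177 177 177 177 177 177 177 177 177 177 177 176 176 176 176 177 177 177 177 176 177 177 177 173 146 142 145 146 145 146 145
212 177 177 177 177 177 176 177 177 177 177 176 172 169 167 168 168 169 169 172 176 177 177 177 177 175 158 147 145 145 146 146 146
213 177 177 177 177 177 177 177 177 176 173 167 149 129 120 118 121 127 129 148 165 172 175 177 177 176 168 150 145 146 146 146 146
214 177 177 177 177 177 177 177 173 167 150 126 117 113 112 111 111 113 113 118 130 150 165 174 176 177 174 146 141 145 146 144 145
215 177 177 177 177 177 176 172 152 127 119 115 
[... 3526 characters left out ...]
6  87  74  73  84 137 164 174 176 175 170 165 160 152 127 113 117 133 139 139 142 143 142 142 142 142 142 143 142 142 142
243 141 135 103  77  73  80 113 137 161 164 162 142 115 109 127 136 138 138 140 141 141 142 142 142 142 143 142 141 142 142 142 142
94 [443.5 222. ]
64 [440.3 222.8]
52 [439.1 223.1]
30 [[437.6, 217.2], [441.5, 214.8], [445.5, 229.2], [449.4, 226.8], [434.6, 218.1], [438.4, 215.8], [442.3, 229.8], [446.1, 227.4]]
45 [[436.6, 218.8], [439.7, 215.5], [447.3, 228.5], [450.4, 225.1], [433.6, 219.7], [436.6, 216.4], [444.0, 229.2], [447.0, 225.9]]
60 [[436.1, 220.7], [438.2, 216.6], [448.8, 227.4], [450.9, 223.3], [433.1, 221.5], [435.1, 217.5], [445.5, 228.1], [447.5, 224.1]]
```

Request:
move_arm(steps=[-19,-46,0,0,0,0,-39,-92,0,0,0,0,-58,-138,0,0,0,0,-77,-184,0,0,0,0,-96,-230,0,0,0,0,-97,-280,0,0,0,-0.04,-98,-330,0,0,0,-0.08,-99,-380,0,0,0,-0.12,-100,-430,0,0,0,-0.15,-101,-480,0,0,0,-0.19])

```text
clock: 22.18
position: [559.7, -152.2, 196.9]
ee_rot: [[-0.985, -0.172, -0.001], [-0.172, 0.985, -0.0], [0.001, 0.0, -1.0]]
wrist_force: [0.3, -0.7, -0.4]
gripper_width: 1.0
grip_force: 0.0
```

```bash
python3 plan.py "[[446,-320.5,150,125],[446,-320.5,105,125,45],[446,-320.5,69,125,18]]"
```

```text
t 22.18 pos [ 559.7 -152.2  196.9] a 99.9 F [ 0.3 -0.7 -0.4] j [  1.  19.  -8.   0. -63. -81.] w 1.0
-- 0: 35.2,-36.6,11.7,0,-0.001,-0.109, 70.5,-73.1,23.5,0,-0.001,-0.219, 105.7,-109.7,35.2,0,-0.001,-0.328, 141,-146.2,47,0,-0.001,-0.438, 141,-146.2,92,0,-0.001,-0.438, 140.9,-146.2,110,0,-0.001,-0.438, 140.9,-146.2,128,0,-0.001,-0.438
```

Request:
move_arm(steps=[35,-37,12,0,0,-0.11,70,-73,23,0,0,-0.22,106,-110,35,0,0,-0.33,141,-146,47,0,0,-0.44,141,-146,90,0,0,-0.44,141,-146,90,0,0,-0.44,141,-146,90,0,0,-0.44])

```text
clock: 23.05
position: [447.0, -318.7, 108.3]
ee_rot: [[-0.818, -0.575, 0.001], [-0.575, 0.818, -0.001], [-0.0, -0.001, -1.0]]
wrist_force: [-0.4, -0.1, 0.8]
gripper_width: 0.999
grip_force: 0.0
```

```bash
python3 plan.py "[[446,-320.5,69,125,18]]"
```

```text
t 23.05 pos [ 447.  -318.7  108.3] a 125.1 F [-0.4 -0.1  0.8] j [-19.  21. -19.   0. -50. -36.] w 0.999
-- 0: 0.6,-0.3,13.1,-0.001,0,0.001, 1.2,-0.6,26.2,-0.001,0,0.001, 1.9,-0.8,39.3,-0.001,0,0.002
```

Request:
move_arm(steps=[1,0,14,0,0,0,1.5,-1,27,0,0,0,2,-1,39,0,0,0,2,-1,39,0,0,0])

```text
clock: 23.55
position: [444.0, -320.1, 66.9]
ee_rot: [[-0.819, -0.574, -0.003], [-0.574, 0.819, 0.001], [0.002, 0.002, -1.0]]
wrist_force: [-0.1, 0.4, 0.4]
gripper_width: 1.001
grip_force: 0.0
```

Request:
move_arm(steps=[0,0,0,0,0,0,0,0,0,0,0,0,0,0,0,0,0,0,0,0,0,0,0,0,0,0,0,0,0,0,0,0,0,0,0,0,0,0,0,0,0,0,0,0,0,0,0,0,0,0,0,0,0,0,0,0,0,0,0,0], grip=0)

```text
clock: 24.8
position: [444.5, -320.1, 68.2]
ee_rot: [[-0.819, -0.574, -0.001], [-0.574, 0.819, 0.001], [0.0, 0.001, -1.0]]
wrist_force: [-0.9, 2.2, 1.1]
gripper_width: 0.158
grip_force: 30.0
```

Request:
move_arm(steps=[0,0,0,0,0,-0.15,0,0,0,0,0,-0.3,0,0,0,0,0,-0.45,0,0,0,0,0,-0.6,0,0,0,0,0,-0.75,0,0,0,0,0,-0.9])

```text
clock: 25.55
position: [446.3, -321.1, 68.2]
ee_rot: [[-0.054, -0.999, 0.003], [-0.999, 0.054, -0.001], [0.001, -0.003, -1.0]]
wrist_force: [2.8, -0.3, -2.3]
gripper_width: 0.158
grip_force: 30.0
```

Run:
```python
from h import *
o=env.get_obs();print(np.round(o["ft_torque"],2),np.round(o["wrist_force"],1),o["gripper_width"],np.round(o["joints"],1))
```

```text
[-0.16 -0.6  -0.06] [ 2.8 -0.3 -2.3] 0.15813672708424326 [-18.8  24.1 -21.6   0.  -44.1  15.7]
```

Request:
move_arm(steps=[0,0,0,0,0,-0.16,0,0,0,0,0,-0.32,0,0,0,0,0,-0.48,0,0,0,0,0,-0.64,0,0,0,0,0,-0.8,0,0,0,0,0,-0.96,0,0,0,0,0,-1.12,0,0,0,0,0,-1.28,0,0,0,0,0,-1.44,0,0,0,0,0,-1.6])

```text
clock: 26.8
position: [448.7, -319.0, 68.3]
ee_rot: [[1.0, -0.025, 0.007], [-0.025, -1.0, 0.001], [0.007, -0.001, -1.0]]
wrist_force: [8.6, 10.4, -2.1]
gripper_width: 0.16
grip_force: 30.0
```

Request:
move_arm(steps=[0,0,0,0,0,-0.1,0,0,0,0,0,-0.2,0,0,0,0,0,-0.25,0,0,0,0,0,-0.25])

```text
clock: 27.3
position: [448.5, -318.4, 68.2]
ee_rot: [[0.976, 0.219, 0.007], [0.219, -0.976, 0.001], [0.007, 0.0, -1.0]]
wrist_force: [8.1, 11.9, -0.9]
gripper_width: 0.159
grip_force: 30.0
```

Run:
```python
from plan import *
o=env.get_obs();print(np.round(o["ft_torque"],2));plan([])
```

```text
[ 3.52 -2.13  0.09]
t 27.3 pos [ 448.5 -318.4   68.2] a -77.3 F [ 8.1 11.9 -0.9] j [-19.  24. -22.  -0. -44. 121.] w 0.159
```

Request:
move_arm(steps=[0,0,0,0,0,-0.04,0,0,0,0,0,-0.08,0,0,0,0,0,-0.08,0,0,0,0,0,-0.08])

```text
clock: 27.8
position: [448.3, -318.4, 68.2]
ee_rot: [[0.956, 0.293, 0.007], [0.293, -0.956, 0.002], [0.007, 0.0, -1.0]]
wrist_force: [7.4, 11.3, -1.3]
gripper_width: 0.158
grip_force: 30.0
```

Run:
```python
from plan import *
o=env.get_obs();print(np.round(o["ft_torque"],2));plan([])
```

```text
[ 3.47 -1.98 -0.58]
t 27.8 pos [ 448.3 -318.4   68.2] a -72.9 F [ 7.4 11.3 -1.3] j [-19.  24. -22.  -0. -44. 126.] w 0.158
```

Request:
move_arm(steps=[0,0,0,0,0,-0.04,0,0,0,0,0,-0.06,0,0,0,0,0,-0.06])

```text
clock: 28.18
position: [448.0, -318.5, 68.2]
ee_rot: [[0.937, 0.35, 0.006], [0.35, -0.937, 0.002], [0.007, 0.001, -1.0]]
wrist_force: [7.0, 11.7, -1.3]
gripper_width: 0.165
grip_force: 30.6
```

Run:
```python
from plan import *
o=env.get_obs();print(np.round(o["ft_torque"],2));plan([])
```

```text
[ 3.23 -1.84 -0.53]
t 28.18 pos [ 448.  -318.5   68.2] a -69.5 F [ 7.  11.7 -1.3] j [-19.  24. -22.  -0. -44. 129.] w 0.165
```

Request:
move_arm(steps=[0,0,0,0,0,0,0,0,0,0,0,0,0,0,0,0,0,0,0,0,0,0,0,0,0,0,0,0,0,0,0,0,-30,0,0,0,0,0,-70,0,0,0,0,0,-120,0,0,0,0,0,-170,0,0,0], grip=1)

```text
clock: 29.3
position: [444.5, -320.5, 239.8]
ee_rot: [[0.936, 0.352, -0.0], [0.352, -0.936, -0.0], [-0.0, -0.0, -1.0]]
wrist_force: [0.6, 0.1, -0.9]
gripper_width: 0.99
grip_force: 0.0
```

Request:
move_arm(steps=[40,-40,0,0,0,0,80,-80,0,0,0,0,120,-120,0,0,0,0,160,-160,0,0,0,0,160,-160,0,0,0,0])

```text
clock: 29.92
position: [539.4, -111.4, 238.1]
ee_rot: [[0.934, 0.357, 0.0], [0.357, -0.934, 0.0], [0.0, -0.0, -1.0]]
wrist_force: [0.1, -0.4, -0.2]
gripper_width: 1.0
grip_force: 0.0
```

Run:
```python
from plan import *
plan([])
p=eyes.camera("top");save(p,"top10")
b=cv2.cvtColor(p["image"],cv2.COLOR_RGB2GRAY)
print("    ",*range(432,454))
for v in range(212,240): print(v,*["%3d"%b[v,u] for u in range(432,454)])
for a in(190,196,202):
    d=np.array([np.cos(np.radians(a)),np.sin(np.radians(a))])
    print(a,[px(p,np.r_[np.array([446,-320.5])+s*d,94]).round(1).tolist() for s in(0,10,21)])
x=np.array([.989,-.148]);y=np.array([.148,.989])
for q in("chip0","chip1","chip2"):
  for r in finder.place_of(p,q): X=w(p,r["at"])[:3];d=X[:2]-[582,44];print(q,(d@x).round(),(d@y).round(),X[2].round(),round(r["conf"],2))
a=cv2.imread("pics/top8.png",0).astype(int)
print("trough diff",np.abs(a[165:215,345:385]-b[165:215,345:385]).max())
p=eyes.camera("side")
for q in("scraper","pad","jar","beaker","clamp_ring","tray","spray","end_cap","driver"): print(q,[(w(p,r["at"])[:3].round(),round(r["conf"],2)) for r in finder.place_of(p,q)][:1])
```

```text
t 29.93 pos [ 539.4 -111.4  238.1] a -69.1 F [ 0.1 -0.4 -0.2] j [  5.  14.  -9.  -0. -67. 106.] w 1.0
     432 433 434 435 436 437 438 439 440 441 442 443 444 445 446 447 448 449 450 451 452 453
212 174 174 174 171 167 165 165 165 167 167 170 173 175 175 175 174 173 156 145 143 144 143
213 174 170 165 148 127 117 117 119 126 126 146 163 170 173 175 175 174 165 148 143 144 144
214 164 148 124 115 112 111 110 110 110 110 115 128 148 163 172 175 174 170 144 139 142 143
215 124 118 114 112 110 109 106 103 103 101 102 104 113 129 158 172 174 172 157 146 144 143
216 111 112 112 112 105  99  86  69  65  53  49  65  99 110 129 158 171 174 167 151 144 143
217 114 112 109 101  72  44  32  30  47  45  39  52  91 106 111 129 159 172 171 153 144 144
218 114 110  91  61  31  13   7  12  39  44  38  37  64  93 105 112 136 164 172 159 145 143
219 114 104  70  42  22  10   4  11  24  42  41  33  37  65  94 107 118 156 171 168 151 143
220 111  77  44  38  29  13   7  10  19  43  42  33  28  38  65  97 110 135 165 171 154 141
221 108  70  42  40  37  23  12   7  16  40  41  37  29  24  43  94 107 118 1
[... 1712 characters left out ...]
.2, 228.9]]
196 [[443.5, 222.0], [444.6, 225.2], [445.9, 228.7]]
202 [[443.5, 222.0], [445.0, 225.0], [446.6, 228.4]]
chip0 -157.0 267.0 1.0 0.59
chip0 -59.0 -109.0 22.0 0.38
chip1 -157.0 267.0 1.0 0.59
chip1 -59.0 -109.0 22.0 0.38
chip2 -157.0 267.0 1.0 0.59
chip2 -59.0 -109.0 22.0 0.38
trough diff 170
scraper [(array([466., 329.,   9.]), 0.98)]
pad [(array([469., 330.,   0.]), 0.84)]
jar [(array([ 698., -176.,    5.]), 0.72)]
beaker [(array([724., 242.,   3.]), 0.97)]
clamp_ring [(array([ 360., -125.,    3.]), 0.54)]
tray [(array([344., 137.,   3.]), 0.86)]
spray [(array([635., 482.,   3.]), 0.66)]
end_cap [(array([ 642., -270.,   -3.]), 0.68)]
driver [(array([ 682., -399.,    3.]), 0.71)]
```

```bash
python3 -c "
from h import *
print(finish_job())"
```

```text
the job is handed in; nothing more can be done
None
```

I handed the job in at about 30 s. All five chips were swept into the trough, the scraper is back on its pad, and the reset knob was turned counter-clockwise until it met its stop; no verdict came back. The one doubt is two round chips leaning against the trough's plate-side wall, which I judged to be only 2–4 mm inside the limit.

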